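# Fit a pivot pin and hold the UV torch over it

### The arm

A 7-joint arm with a two-finger parallel gripper is mounted at the origin on the work surface. World frame = base frame: x ahead of the robot, y to its left, z up, the work surface at z = 0. Lengths are in mm, angles in rad, forces in N, time in s.
With the tool pointing down it reaches from about 350 to 900 mm from the base axis. Payload 19.9 kg.
Tool frame: the origin (TCP) lies midway between the tips of the shut fingers; the grasp point (between the pads) lies tcp_to_grasp behind it (tcp_to_grasp is the distance from the TCP to the grasp point, in mm); z points along the fingers, y is the line along which they close (so a half turn about z gives the same grasp; the last joint's range is limited). The gripper opens to 94 mm and grips with 3 to 60 N. Pads are 16 mm wide; open, the fingers measure 119 mm over their backs; the gripper's body (75 mm by 177 mm) begins 78 mm behind the grasp point.
Start: joints at [1.208, 0.417, -0.01, 1.614, 0.005, 1.111, -0.053], TCP at [197.072, -593.095, 205.425] pointing down, gripper open.
Joint ranges: [-2.81, 2.81], [-0.39, 2.02], [-1.27, 1.25], [0.06, 2.57], [-1.19, 4.33], [0.19, 2], [-2.82, 2.82]. Speed limits (rad/s): [1.89, 1.89, 2.39, 2.39, 3.01, 3.01, 3.01].

### API

Orientations are given as a unit quaternion [x, y, z, w].
In Python, from bench import sense, grab_frame, job_done, tcp_to_grasp gives the robot as it stands.
- The arm moves only by the tool step_arm, never from a script. Its argument "motion" is a list of rows, each a list of 7 numbers: the turn, a rotation vector about the tool's x, y, z in degrees, then the shift along the tool's x, y, z in m, then the closure, from 0 (fully open) to 1 (shut). In form: [[ax, ay, az, dx, dy, dz, fingers], ...]. A call has 1 to 8 rows; each row is the pose to reach, as a shift and turn from the pose commanded when the call began, along the tool's axes at that moment; what a row does not reach only later rows make up. A row lasts 1/8 s, in which the tool goes at most 62.5 mm and 10.7 degrees, less where a joint would pass 70% of its speed; a pose out of reach is approached as far as the arm can. A call with a gripper value outside its range is refused whole. The fingers move at their own pace and stop on an object; "squeeze" is the grip in N (left out, the last holds). Time passes only in rows, so rows that repeat a pose let the fingers close. It gives the time, the measured TCP pose, the force, the opening and the grip force at its end, in the units of the state.
- sense(): the state, without advancing time (a new reading comes with each control period).
- grab_frame(name): name is "scene" or "top" or "wrist"; returns a dict with "img" (420x560x3 uint8, red, green, blue), "intrinsics" (3x3 intrinsics, pixels), "dist_coeffs" ([k1, k2, p1, p2, k3] as OpenCV has them; the pictures are not rectified), "R" (3x3) and "t" (3): a world point X has camera coordinates R X + t; the wrist camera has in their place "T_tool_cam" (4x4, takes a point from camera to tool coordinates, whose origin is the TCP and whose axes are the flange's). Camera axes: x right, y down, z forward; pixel columns grow to the right and rows downward; lengths in mm; the calibration is good to about 2 mm. A picture is of the moment at which its call begins: read the wrist's pose just before it. There is no depth.
- job_done(): hands the job in; it is judged then, once.
The state is a dict: "time": time; "qpos": joint angles; "dq": joint speeds; "joint_efforts": joint torques, N m; "tool_pos": TCP position; "tool_rot": TCP orientation; "contact_force": force on the tool from outside, world axes, zero at the start; "torque": the same for the moment, N m; "finger_gap": finger opening in mm; "grip_force": force on a finger pad.
Only numpy, scipy, OpenCV 4.12 (cv2) and the standard library are available. Lean on these libraries where they do the work, as an engineer would, in place of code of your own. Each camera call takes 0.05 s, during which the arm holds its last target. There are 200 camera calls.

### The job

Fit the pivot pin to the acrylic hinge arm clamped in the vice: take the steel pin (not the brass one) out of the wooden block, put its tapered end down through the hole in the arm until its collar sits flat on the arm, and let it go. Then pick up the UV torch, which is already switched on and stands on its lens, carry it clear of the tub of tools and hold it upright, lens down, centred over the pin with the lens about 15 mm above the pin's top and never touching pin, arm or vice. Finish while still holding the torch there so that the glue under the collar can set, and do not knock the tub or shift anything else on the bench.

Things in the scene. Friction and masses are not known exactly. Their poses are not given: they have to be found in the camera images.
- steel_pin: Bright steel pivot pin, 61 mm long in all, 50 g, standing upright with its collar on top of the wooden block, in one of the two outer holes. Origin: centre of its lower end face; z runs up its axis. Shank 10 mm diameter from z = 0 to 28 mm, its lowest 6 mm tapered down to 5.6 mm diameter; collar 18 mm diameter from z = 28 to 31 mm; plain round grip spigot 12 mm diameter from z = 31 to 61 mm.
- pin_top (a point): Centre of the top face of the steel pin's spigot (61 mm above its lower end).
- eye (a point): Centre of the through hole in the acrylic hinge arm, on the arm's top face, 70 mm above the bench. The hole is vertical, 11.2 mm in diameter with a small chamfer, 12 mm deep, free space below. With the pin seated, the pin's top is 33 mm above this point.
- vice: Green drill-press vice, fixed, turned up to 25 deg; origin on the bench. The ice-blue acrylic arm (140 x 40 x 12 mm, along the vice's x) is clamped flat, top 70 mm above the bench, 6 mm above the jaws, and overhangs them towards the robot (vice -x); the hole is at vice x = -50 mm, y = 0, 25 mm from the arm's free end, 30 mm from the jaws. Screw and T-handle point to vice -y, below 50 mm.
- torch: UV torch, 120 mm long (plus a 2 mm violet tail button), 95 to 155 g, standing upright on its lens. Black head 38 mm diameter with a violet band from z = 0 to 24 mm, tapering to 25 mm diameter at z = 36 mm; silver body and black tail cap 25 mm diameter from z = 36 to 120 mm. Origin: centre of the lens face at its lower end; z points up to the tail.
- block: Wooden pin block, fixed, 130 x 48 x 30 mm high, three holes of 12 mm in a row along its x axis at x = -40, 0 and +40 mm; the steel and the brass pin stand in the two outer holes (which is where varies), the middle one is empty. Origin: centre of its underside.
- brass_pin: Brass pin of the same shape as the steel one, to be left in the block. Origin at its lower end.
- tub: White plastic tub heaped with tools, fixed, 296 x 146 mm over its rim, rim 103 mm high, tools up to 128 mm above the bench; its length along its x axis. It stands between the torch and the vice. Origin: centre of its underside.
- glue: Small white glue bottle with yellow label and orange cap, 30 mm diameter, 85 mm tall, standing near the vice; leave alone. Origin: centre of its underside.
- tape: Roll of cream masking tape lying flat, 84 mm diameter, 24 mm high; leave alone. Origin: centre of its underside.
- screwdriver: Screwdriver with red handle lying beyond the torch, leave alone.
- spanner: Steel spanner lying on the robot's right, leave alone.
- pliers: Red-handled pliers lying on the robot's left, about 165 mm long and 14 mm high, leave alone.
There are look-alikes about, which are no part of the job. Leave any green look-alike of the torch alone.

How it is judged (in metres and radians):
On the way:
1. the steel pin stands in the hole of the arm, collar flat on the arm, and has been let go (horizontal distance between steel_pin and eye below 0.004 m and z of pin_top in the frame of eye between 0.03 and 0.035 m and angle between steel_pin's own z axis and vertical below 0.06 rad and contact force between steel_pin and the fingers below 0.05 N), for 0.2 s.
At the end, for the whole second after the job is handed in: Steel pin in the hole (4 mm off centre at most, collar within 2 mm of the arm, upright to 0.06 rad); torch held still in the gripper, upright to 0.12 rad, lens down, within 8 mm of the pin axis, 7 to 25 mm above the pin top, touching neither pin nor vice (horizontal distance between steel_pin and eye below 0.004 m and z of pin_top in the frame of eye between 0.03 and 0.035 m and angle between steel_pin's own z axis and vertical below 0.06 rad and horizontal distance between torch and pin_top below 0.008 m and z of torch in the frame of eye between 0.04 and 0.058 m and angle between torch's own z axis and vertical below 0.12 rad and linear speed of torch below 0.02 m/s and contact force between torch and the fingers above 1 N and contact force between torch and steel_pin below 0.05 N and contact force between torch and vice below 0.05 N); the arm keeps its last pose, push and grip.
It fails at once if the torch touches the pin, the arm or the vice (contact force between torch and steel_pin above 0.5 N or contact force between torch and vice above 0.5 N).
It fails at once if the tub or its tools are knocked (contact force between anything else and tub above 2 N).
It fails at once if something else on the bench is shifted by more than 15 mm (distance of any of brass_pin, glue, tape, screwdriver, spanner, pliers from where it was at the start of the episode above 0.015 m).
It also fails if it takes over 61 s, if anything falls off the work surface, if the arm or the gripper's body presses on something with over 40 N, if the wrist force passes 120 N, or if a joint passes its speed limit or range.

## Working session

There is one attempt and no reset: what is moved stays moved. The work goes in short steps, Python scripts to look and compute and a tool call to move; the robot and the scene stay as the last step left them, time stands still between calls to the robot, and variables do not carry over. Pictures are saved under pics/ and viewed, at most 12 in all, crops included, and the job is handed in when it is done.

Besides the shell and the picture viewer there is one more tool, called as name(argument=value, ...) on one line, values as JSON. step_arm: Moves the arm, as the interface text tells. Its arguments: {"type":"object","properties":{"motion":{"type":"array"},"squeeze":{"type":"number"}},"required":["motion"]}

```bash
ls; mkdir -p pics
cat > h.py <<'E'
import numpy as np, cv2, pickle
from scipy.spatial.transform import Rotation as Ro
from bench import sense, grab_frame, job_done, tcp_to_grasp
def grab(name):
    s=sense(); f=grab_frame(name); f['s']=s
    if 'T_tool_cam' in f:
        T=np.eye(4); T[:3,:3]=Ro.from_quat(s['tool_rot']).as_matrix(); T[:3,3]=s['tool_pos']
        C=np.linalg.inv(T@np.array(f['T_tool_cam'])); f['R'],f['t']=C[:3,:3],C[:3,3]
    f['K']=np.array(f['intrinsics'],float); f['d']=np.array(f['dist_coeffs'],float)
    f['R']=np.array(f['R']); f['t']=np.array(f['t']).ravel()
    return f
def save(f,n,crop=None,scale=1):
    im=f['img'][...,::-1]
    if crop: x0,y0,x1,y1=crop; im=im[y0:y1,x0:x1]
    cv2.imwrite(f'pics/{n}.png',cv2.resize(im,None,fx=scale,fy=scale,interpolation=cv2.INTER_CUBIC))
def ray(f,uv):
    p=cv2.undistortPoints(np.array([[uv]],float),f['K'],f['d'])[0,0]
    return -f['R'].T@f['t'], f['R'].T@np.array([p[0],p[1],1])
def plane(f,uv,z):
    o,d=ray(f,uv); return o+d*(z-o[2])/d[2]
def proj(f,X):
    return cv2.projectPoints(np.array(X,float).reshape(-1,1,3),cv2.Rodrigues(f['R'])[0],f['t'],f['K'],f['d'])[0][:,0]
def tri(obs):
    A=np.zeros((3,3));b=np.zeros(3)
    for f,uv in obs:
        o,d=ray(f,uv);d/=np.linalg.norm(d);M=np.eye(3)-np.outer(d,d);A+=M;b+=M@o
    return np.linalg.solve(A,b)
E
python3 - <<'E'
from h import *
print(sense(), tcp_to_grasp)
for n in ('scene','top','wrist'):
    f=grab(n); pickle.dump(f,open(n+'0.pkl','wb')); save(f,n+'0',scale=1.4); print(n,-f['R'].T@f['t'],f['R'][2],f.get('T_tool_cam'))
E
```

```text
pics
{'time': 0.0, 'qpos': array([ 1.20848734,  0.41797068, -0.01031477,  1.61418713,  0.00473417,
        1.11069644, -0.05300118]), 'dq': array([-5.50253724e-04,  1.88179903e-04, -3.08449807e-03, -2.61946873e-04,
        2.98489918e-05,  1.46002619e-03, -2.72537316e-04]), 'joint_efforts': array([-2.41073167e-04, -8.51234150e+01,  6.38329145e-01, -4.25995588e+01,
       -4.89308161e-02,  1.86344830e-02,  1.48240833e-04]), 'tool_pos': array([ 196.94675241, -592.75213954,  204.82185893]), 'tool_rot': array([ 9.87159929e-01,  1.59733813e-01, -1.56699259e-04, -5.99155548e-04]), 'contact_force': array([-0.50522238, -0.46611658,  0.23205401]), 'torque': array([-0.0390044 , -0.01930437, -0.03001628]), 'grip_force': 0.0, 'finger_gap': 93.88377263641367} 18.8
scene [1394.90647274 -524.25799796  954.3872173 ] [-0.63173784  0.37425403 -0.67885288] None
top [ 346.04217843  -40.3384829  1254.32445581] [ 0.2051105   0.02290579 -0.97847075] None
wrist [ 267.38286066 -569.470973    383.90684593] [-0.23984042 -0.07906586 -0.96758729] [[ 4.15911788e-04 -9.67605557e-01 -2.52466461e-01  7.41828912e+01]
 [ 9.99999861e-01  3.20550525e-04  4.18848745e-04 -1.49804469e-01]
 [-3.24352117e-04 -2.52466600e-01  9.67605555e-01 -1.79006652e+02]
 [ 0.00000000e+00  0.00000000e+00  0.00000000e+00  1.00000000e+00]]
```

View pics/top0.png

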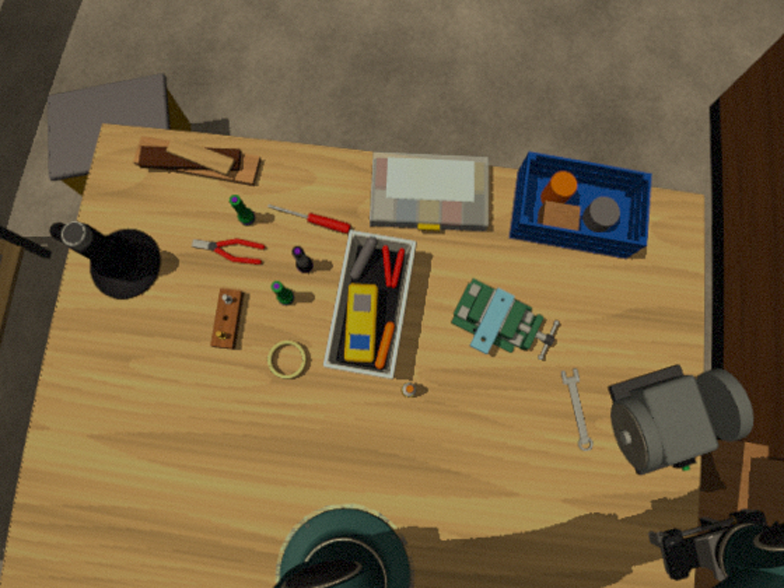

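View pics/scene0.png

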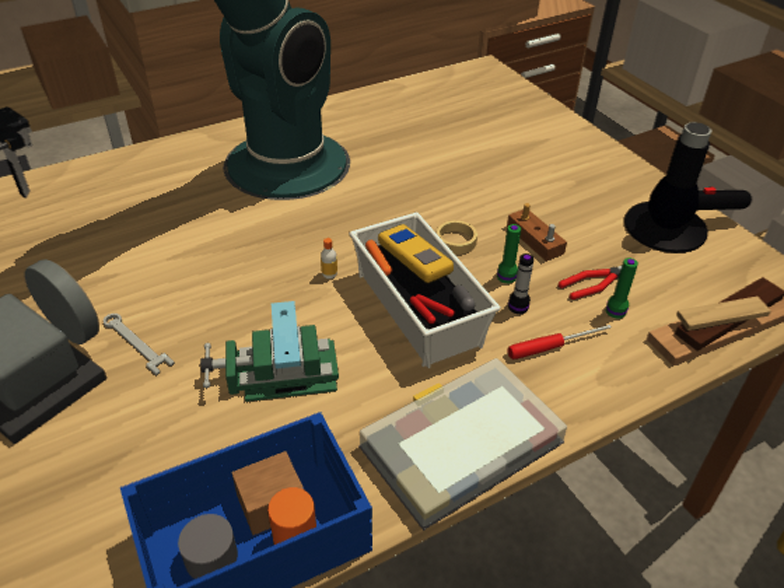

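The top view (scaled 1.4×) shows these candidates:
- **Pins in the block:** a bright one at (228,298) and a brass one at (222,335).
- **Torches:** a black and silver one with a violet button at (301,257), and green look-alikes at (240,210) and (283,292).

By the description I choose the bright pin and the black and silver torch. The vice arm is at about (493,320). I'll check this with one crop montage.

Run:
```python
from h import *
t=pickle.load(open('top0.pkl','rb'));s=pickle.load(open('scene0.pkl','rb'))
def c(f,x,y,w=66,h=50): return cv2.resize(f['img'][y:y+h,x:x+w,::-1],(396,300),interpolation=cv2.INTER_CUBIC)
cv2.imwrite('pics/m.png',np.vstack([np.hstack([c(t,140,200),c(s,350,140)]),np.hstack([c(t,320,198),c(s,172,208)])]))
for n,uv,z in (('steel',(228,298),63),('brass',(222,335),63),('torch',(298,252),122),('armend1',(505,293),70),('armend2',(487,348),70)): print(n,plane(t,np.array(uv)/1.4,z).round())
```

```text
steel [538. 323.  63.]
brass [457. 321.  63.]
torch [643. 177. 122.]
armend1 [ 622. -267.   70.]
armend2 [ 500. -239.   70.]
```

View pics/m.png

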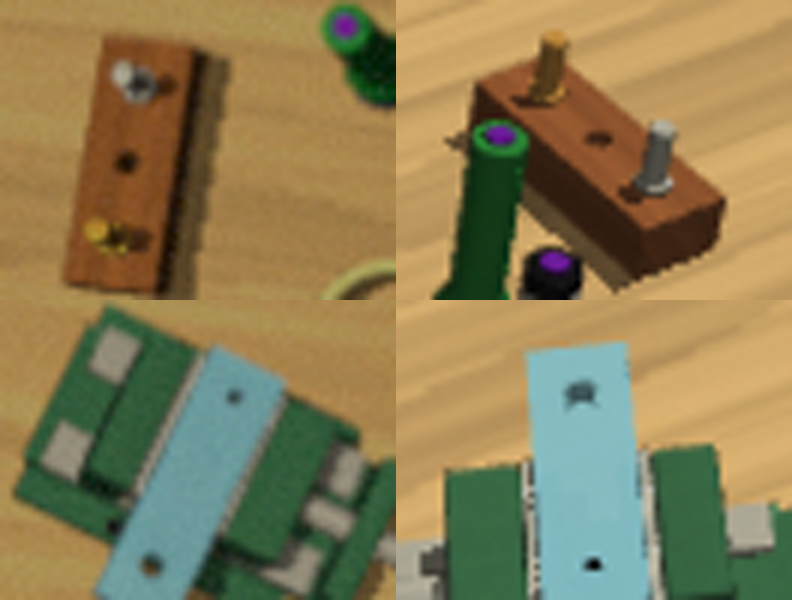

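The crops confirm the choice. The steel pin is in the far hole of the block, with its top at scene (394,161.5) and top (160,212). The pin hole is the larger one at the robot-side end of the arm, at top (344.6,241.8) and scene (268.3,223). The smaller hole at the other end is a decoy.

```bash
cat >> h.py <<'E'
def go(xyz,yaw=None,tilt0=True):
    """relative row to tool-down pose at xyz; yaw = world angle (deg) of tool x axis"""
    s=sense(); R=Ro.from_quat(s['tool_rot']); p=np.array(s['tool_pos'])
    M=R.as_matrix()
    if yaw is None: yaw=np.degrees(np.arctan2(M[1,0],M[0,0]))
    a=np.radians(yaw); G=np.array([[np.cos(a),np.sin(a),0],[np.sin(a),-np.cos(a),0],[0,0,-1]])
    r=Ro.from_matrix(M.T@G).as_rotvec(degrees=True); d=M.T@(np.array(xyz)-p)/1000
    print('turn',r.round(2),'shift',d.round(4),'yaw',round(yaw,1),'q',np.round(s['qpos'],2),'pos',p.round(1),'t',s['time'])
E
python3 - <<'E'
from h import *
t=pickle.load(open('top0.pkl','rb'));s=pickle.load(open('scene0.pkl','rb'))
P={'steel':((159.9,211.9),(393.8,161.3)),'brass':((156.1,238.5),(375.1,145.9)),'eye':((344.6,241.8),(268.3,223.0)),'decoy':((358.6,213.8),(270.5,251.7))}
for n,(a,b) in P.items(): print(n,tri([(t,a),(s,b)]).round(1))
# violet tail buttons
for f,n in ((t,'top'),(s,'scene')):
    h=cv2.cvtColor(f['img'],cv2.COLOR_RGB2HSV); m=cv2.inRange(h,(130,100,60),(160,255,255))
    k,_,st,c=cv2.connectedComponentsWithStats(m)
    for i in range(1,k):
        if st[i,4]>5: print(n,st[i],c[i].round(1),plane(f,c[i],122).round(1))
print([(n,plane(t,np.array(u)/1.4,103).round()) for n,u in (('tubNL',(350,232)),('tubNR',(416,240)),('tubSL',(323,365)),('tubSR',(394,377)))])
go([513,-243,205])
E
```

```text
steel [540.7 334.3  57.8]
brass [459.3 330.9  59. ]
eye [ 558.7 -158.9   75.4]
decoy [ 645.2 -196.1   75.2]
top [166 141   3   3   9] [167. 142.] [742.  332.5 122. ]
top [210 177   5   5  21] [212. 179.] [645.4 180.  122. ]
top [196 203   3   3   9] [197. 204.] [566.4 211.2 122. ]
scene [365 161   5   3  11] [367. 162.] [571.5 210.9 122. ]
scene [374 182   5   4  15] [375.9 183.2] [650.2 179.7 122. ]
scene [448 185   5   4  15] [450.3 186.5] [747.1 331.9 122. ]
scene [358 197  11   3  12] [362.8 198.4] [680.4 118.4 122. ]
scene [366 218  12   4  14] [371.7 220. ] [749.9  92.7 122. ]
scene [438 222  10   3  11] [442.2 223.5] [835.5 225.7 122. ]
[('tubNL', array([705.,  78., 103.])), ('tubNR', array([705., -63., 103.])), ('tubSL', array([420.,  93., 103.])), ('tubSR', array([414., -52., 103.]))]
turn [-0.05  0.01 -0.  ] shift [ 4.102e-01 -2.323e-01  2.000e-04] yaw 18.4 q [ 1.21  0.42 -0.01  1.61  0.    1.11 -0.05] pos [ 197.  -592.9  205. ] t 0.15
```

Run:
```python
from h import *
go([557,-159,205],0)
```

```text
turn [-5.000e-02  1.000e-02  1.838e+01] shift [ 4.785e-01 -2.982e-01  2.000e-04] yaw 0 q [ 1.21  0.42 -0.01  1.61  0.    1.11 -0.05] pos [ 197.  -592.9  205. ] t 0.15
```

step_arm(motion=[[0, 0, 0, 0, 0, -0.06, 0.3], [0, 0, 0, 0, 0, -0.12, 0.3], [0, 0, 4, 0.03, -0.02, -0.16, 0.3], [0, 0, 8, 0.08, -0.05, -0.16, 0.3], [0, 0, 12, 0.125, -0.08, -0.16, 0.3], [0, 0, 18.4, 0.18, -0.11, -0.16, 0.3], [0, 0, 18.4, 0.23, -0.14, -0.16, 0.3], [0, 0, 18.4, 0.28, -0.17, -0.16, 0.3]])

```text
time: 1.15
tool_pos: [410.1, -341.8, 365.4]
tool_rot: [1.0, -0.0, -0.0, 0.0]
contact_force: [0.3, -0.6, -0.5]
finger_gap: 66.0
grip_force: 0.0
```

Run:
```python
from h import *
go([557,-159,205],0)
```

```text
turn [ 0.    0.01 -0.02] shift [ 0.1468 -0.1828  0.1604] yaw 0 q [ 0.79  0.15 -0.17  1.61  0.03  1.39 -0.96] pos [ 410.1 -341.8  365.4] t 1.15
```

step_arm(motion=[[0, 0, 0, 0.038, -0.046, 0.02, 0.3], [0, 0, 0, 0.075, -0.09, 0.045, 0.3], [0, 0, 0, 0.11, -0.137, 0.08, 0.3], [0, 0, 0, 0.147, -0.183, 0.13, 0.3], [0, 0, 0, 0.147, -0.183, 0.16, 0.3], [0, 0, 0, 0.147, -0.183, 0.16, 0.3], [0, 0, 0, 0.147, -0.183, 0.16, 0.3]])

```text
time: 2.02
tool_pos: [556.4, -161.7, 207.0]
tool_rot: [1.0, -0.001, 0.001, 0.0]
contact_force: [0.2, -0.7, 0.5]
finger_gap: 65.5
grip_force: 0.0
```

Run:
```python
from h import *
f=grab('wrist'); pickle.dump(f,open('w1.pkl','wb')); save(f,'w1',scale=1.4)
print(proj(f,[[557,-159,70]]))
go([540,333,205],0)
```

```text
[[274.03894952 196.85790741]]
turn [ 0.06 -0.11 -0.11] shift [-0.0175 -0.4949  0.0019] yaw 0 q [ 0.48  0.35 -0.32  1.72  0.12  1.09 -1.45] pos [ 556.5 -161.9  207.4] t 2.075
```

View pics/w1.png

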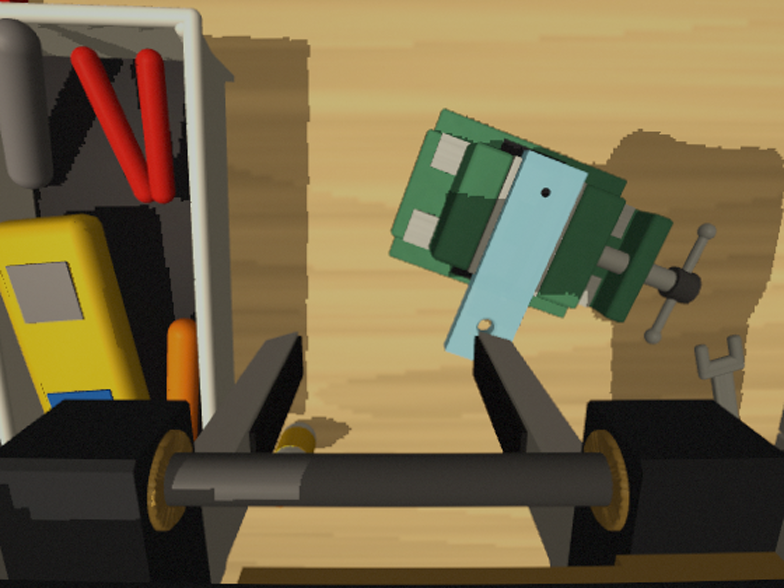

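The wrist picture shows the eye at (485,324)/1.4, well off my prediction. My scene pixel for the eye was wrong because I didn't subtract the crop offset. I'll recompute it and hover over the right spot.

Run:
```python
from h import *
t=pickle.load(open('top0.pkl','rb'));s=pickle.load(open('scene0.pkl','rb'));w=pickle.load(open('w1.pkl','rb'))
a,b=(344.6,241.8),(202.3,223.0); c=(346.3,231.2)
print(tri([(t,a),(s,b)]),plane(t,a,70),plane(s,b,70),plane(w,c,70))
x,y=346,231
g=cv2.cvtColor(w['img'][y-14:y+15,x-14:x+15],cv2.COLOR_RGB2HSV)
print(g[...,1][::1]); 
e=plane(w,c,70)
go([e[0]-5,e[1],190],0)
```

```text
[ 519.61465566 -227.5571123    65.42259567] [ 518.72367413 -227.37213981   70.        ] [ 524.40033383 -228.57423159   70.        ] [ 523.90610375 -226.5807224    70.        ]
[[ 56  55  55  57  57  57  58  59  60  59  59  60  57  60  58  58  58  58
   58  59  58  60  58  60  58  58  59  59  59]
 [ 57  55  55  55  59  58  59  59  60  59  59  60  58  59  58  60  59  58
   58  59  60  58  60  59  58  60  59  59  59]
 [ 55  56  53  55  58  58  60  60  60  58  58  59  59  59  58  60  60  60
   58  60  59  60  59  58  60  58  59  57  57]
 [ 54  55  56  57  59  59  60  59  59  60  58  57  57  59  58  59  60  58
   57  57  57  60  58  58  59  59  59  59  57]
 [ 56  55  57  58  58  58  59  58  58  57  59  58  60  57  58  59  59  57
   57  59  59  58  57  57  59  57  57  59  59]
 [ 55  57  60  58  58  58  58  57  59  58  58  59  59  58  59  58  57  59
   59  60  59  59  59  59  57  57  57  59  57]
 [ 56  58  59  58  59  58  58  57  58  59  58  58  57  60  59  58  59  57
   57  59  57  56  59  57  57  59  59  57  57]
 [ 56  57  57  59  58  57  59  57  59  59  57  60  59  58  59  57  59  57
   
[... 2029 characters left out ...]
  49  51  44  47  47  47
   47  41  47  47  50  47  50  19  44  46  54]
 [ 58  57  56  55  57  57  61  67  70  71  53  49  50  44  47  44  46  48
   44  47  47  47  47  50  48  44  50  45  16]
 [ 55  55  55  57  56  55  63  66  36 139  36  52  49  50  50  50  54  47
   47  50  47  47  41  51  46  44  47  53  47]
 [ 56  57  57  55  57  57  59  66  21  55  43  46  55  43  44  47  46  47
   50  43  47  48  47  48  47  44  44  47  47]
 [ 57  57  55  57  58  56  64  67  78 106  46  36  55  45  49  47  50  44
   45  44  47  47  47  50  44  47  47  44  47]]
turn [ 0.06 -0.11 -0.11] shift [-0.0375  0.0647  0.0174] yaw 0 q [ 0.48  0.35 -0.32  1.72  0.12  1.09 -1.45] pos [ 556.5 -161.9  207.4] t 2.075
```

step_arm(motion=[[0, 0, 0, -0.02, 0.035, 0.005, 0.2], [0, 0, 0, -0.038, 0.065, 0.005, 0.2], [0, 0, 0, -0.038, 0.065, 0.005, 0.2], [0, 0, 0, -0.038, 0.065, 0.005, 0.2], [0, 0, 0, -0.038, 0.065, 0.005, 0.2]])

```text
time: 2.7
tool_pos: [518.8, -224.9, 201.1]
tool_rot: [1.0, 0.0, 0.0, 0.0]
contact_force: [0.6, -0.2, -0.4]
finger_gap: 74.8
grip_force: 0.0
```

Run:
```python
from h import *
f=grab('wrist'); pickle.dump(f,open('w2.pkl','wb'))
u=proj(f,[[523,-227,70]])[0]; print(u); x,y=map(int,u); save(f,'w2',(x-40,y-30,x+40,y+30),8)
h=cv2.cvtColor(f['img'],cv2.COLOR_RGB2HSV); arm=cv2.inRange(h,(85,35,60),(110,90,255))
hole=255-arm; k,l,st,c=cv2.connectedComponentsWithStats(hole,connectivity=4)
for i in range(1,k):
    if 15<st[i,4]<600 and np.hypot(*(c[i]-u))<60: print(st[i],c[i],plane(f,c[i],70))
go([538,333,205],0)
```

```text
[279.42830484 194.41635568]
[274 189  12  11 105] [279.66666667 194.37142857] [ 523.0412858  -227.21279863   70.        ]
turn [-0.   -0.03  0.04] shift [ 0.0197 -0.5579 -0.0041] yaw 0 q [ 0.59  0.33 -0.29  1.76  0.11  1.06 -1.31] pos [ 518.7 -224.9  200.8] t 2.75
```

View pics/w2.png

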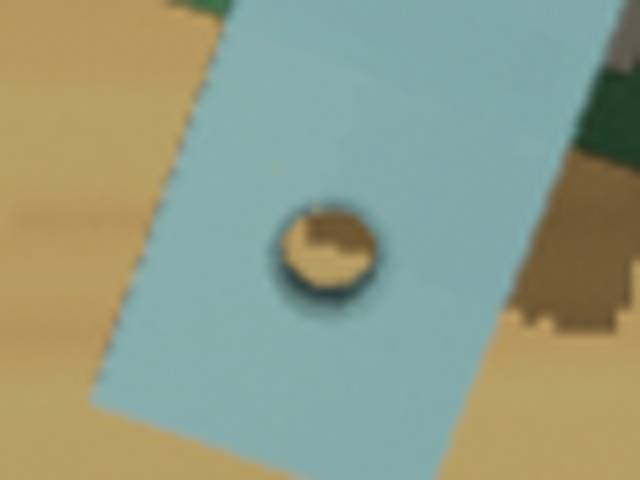

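The crop shows the eye clean and round at about (279.7,194.4), which puts it at (523.0, -227.2). Next I'll go to the steel pin.

step_arm(motion=[[0, 0, 0, 0.003, -0.05, -0.01, 0.3], [0, 0, 0, 0.006, -0.11, -0.02, 0.3], [0, 0, 0, 0.009, -0.17, -0.02, 0.3], [0, 0, 0, 0.012, -0.23, -0.02, 0.3], [0, 0, 0, 0.014, -0.29, -0.02, 0.3], [0, 0, 0, 0.016, -0.35, -0.02, 0.3], [0, 0, 0, 0.018, -0.41, -0.02, 0.3], [0, 0, 0, 0.02, -0.47, -0.02, 0.3]])

```text
time: 3.75
tool_pos: [538.1, 246.9, 220.7]
tool_rot: [1.0, 0.0, 0.0, -0.0]
contact_force: [1.5, -0.6, 0.5]
finger_gap: 65.5
grip_force: 0.0
```

Run:
```python
from h import *
go([538,333,180],0)
```

```text
turn [-0.01 -0.02  0.01] shift [-0.0001 -0.0861  0.0407] yaw 0 q [-0.08  0.39 -0.51  1.67  0.21  1.14 -2.22] pos [538.1 246.9 220.7] t 3.75
```

step_arm(motion=[[0, 0, 0, 0, -0.04, 0, 0.3], [0, 0, 0, 0, -0.075, 0.015, 0.3], [0, 0, 0, 0, -0.086, 0.04, 0.3], [0, 0, 0, 0, -0.086, 0.04, 0.3], [0, 0, 0, 0, -0.086, 0.04, 0.3], [0, 0, 0, 0, -0.086, 0.04, 0.3]])

```text
time: 4.5
tool_pos: [539.1, 330.0, 181.6]
tool_rot: [1.0, -0.001, 0.001, -0.0]
contact_force: [0.8, 0.4, -0.5]
finger_gap: 65.6
grip_force: 0.0
```

Run:
```python
from h import *
f=grab('wrist'); pickle.dump(f,open('w3.pkl','wb')); 
u=proj(f,[[538,333,63]])[0]; print(u); x,y=map(int,u); save(f,'w3',(x-50,y-40,x+50,y+40),7)
go([538,333,37],0)
```

```text
[273.73237416 203.62493394]
turn [-0.03 -0.07 -0.07] shift [-0.0012 -0.0029  0.1445] yaw 0 q [-0.22  0.5  -0.51  1.61  0.27  1.1  -2.38] pos [539.  330.1 181.5] t 4.55
```

View pics/w3.png

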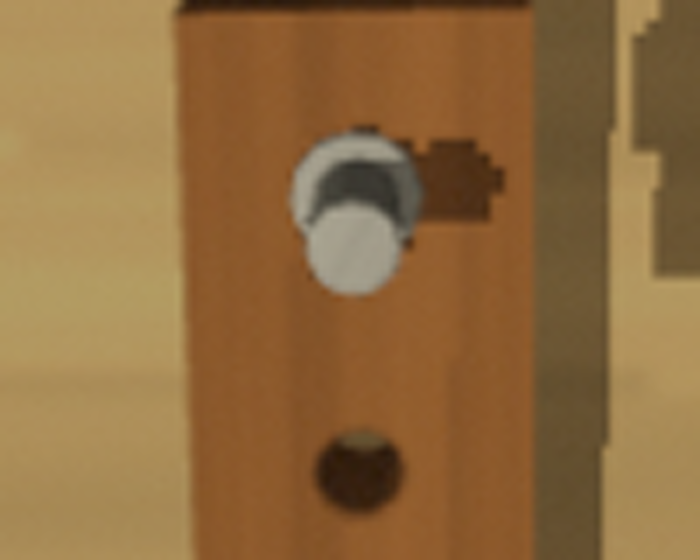

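The close crop shows the bright steel pin. Its top face is centred at crop (354,247) and its collar at about (358,196), with the empty middle hole below.

Run:
```python
from h import *
f=pickle.load(open('w3.pkl','rb'))
for c,z in (((354,247),63),((358,192),33),((360,470),30)):
    print(plane(f,((c[0]+.5)/7-.5+223,(c[1]+.5)/7-.5+163),z).round(1))
p=plane(f,(354.5/7-.5+223,247.5/7-.5+163),63)
go([p[0],p[1],38],0)
```

```text
[543.1 333.5  63. ]
[543.7 333.2  33. ]
[503.4 333.1  30. ]
turn [-0.03 -0.07 -0.07] shift [ 0.004  -0.0034  0.1435] yaw 0 q [-0.22  0.5  -0.51  1.61  0.27  1.1  -2.38] pos [539.  330.1 181.5] t 4.55
```

step_arm(motion=[[0, 0, 0, 0.004, -0.002, 0.03, 0.3], [0, 0, 0, 0.004, -0.002, 0.08, 0.3], [0, 0, 0, 0.004, -0.002, 0.09, 0.3], [0, 0, 0, 0.004, -0.002, 0.09, 0.3], [0, 0, 0, 0.004, -0.002, 0.09, 0.3]])

```text
time: 5.18
tool_pos: [543.3, 333.1, 92.5]
tool_rot: [1.0, -0.0, 0.001, -0.001]
contact_force: [0.9, 0.5, 0.9]
finger_gap: 65.9
grip_force: 0.0
```

Run:
```python
from h import *
go([543.3,333.3,38],0)
```

```text
turn [-0.08 -0.12 -0.03] shift [-0.0001 -0.0002  0.0545] yaw 0 q [-0.25  0.6  -0.48  1.66  0.33  0.95 -2.42] pos [543.3 333.1  92.5] t 5.175
```

step_arm(motion=[[0, 0, 0, 0, 0, 0.03, 0.5], [0, 0, 0, 0, 0, 0.054, 0.5], [0, 0, 0, 0, 0, 0.054, 0.5], [0, 0, 0, 0, 0, 0.054, 1], [0, 0, 0, 0, 0, 0.054, 1], [0, 0, 0, 0, 0, 0.054, 1], [0, 0, 0, 0, 0, 0.054, 1], [0, 0, 0, 0, 0, 0.054, 1]], squeeze=20)

```text
time: 6.18
tool_pos: [542.6, 332.6, 36.8]
tool_rot: [1.0, -0.0, 0.0, -0.0]
contact_force: [-0.2, -1.8, 4.7]
finger_gap: 11.1
grip_force: 20.0
```

step_arm(motion=[[0, 0, 0, 0, 0, 0, 1], [0, 0, 0, 0, 0, -0.03, 1], [0, 0, 0, 0, 0, -0.06, 1], [0, 0, 0, 0, 0, -0.12, 1], [0, 0, 0, 0, 0, -0.16, 1], [0, 0, 0, 0, 0, -0.16, 1], [0, 0, 0, 0, 0, -0.16, 1]])

```text
time: 7.05
tool_pos: [542.1, 332.1, 195.5]
tool_rot: [1.0, -0.0, -0.0, 0.0]
contact_force: [0.5, 0.4, -0.3]
finger_gap: 11.3
grip_force: 20.0
```

Run:
```python
from h import *
f=grab('wrist'); pickle.dump(f,open('w4.pkl','wb')); p=f['s']['tool_pos']
u=proj(f,[p+np.array([0,0,-5])])[0]; x,y=map(int,u); print(u); save(f,'w4',(x-55,y-60,x+55,y+20),7)
go([519,-224,220],0)
```

```text
[277.50930534 251.82892447]
turn [ 0.05  0.09 -0.02] shift [-0.0228  0.5561 -0.0243] yaw 0 q [-0.22  0.5  -0.52  1.58  0.26  1.14 -2.37] pos [541.9 332.  195.1] t 7.1
```

View pics/w4.png

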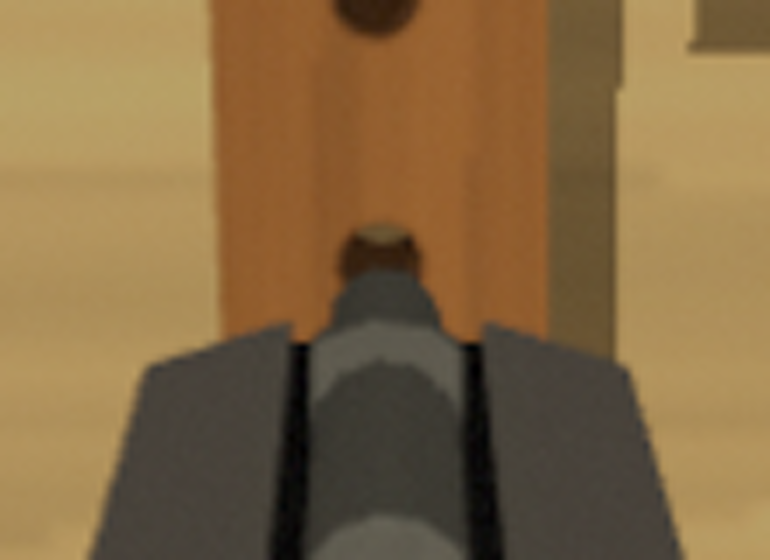

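The pin is gripped upright on the gripper's axis (column 388/7), with its tip visible below the fingers. Next I'll carry it to the eye.

step_arm(motion=[[0, 0, 0, -0.001, 0.04, -0.025, 1], [0, 0, 0, -0.003, 0.1, -0.025, 1], [0, 0, 0, -0.005, 0.16, -0.025, 1], [0, 0, 0, -0.007, 0.22, -0.025, 1], [0, 0, 0, -0.01, 0.28, -0.025, 1], [0, 0, 0, -0.013, 0.34, -0.025, 1], [0, 0, 0, -0.016, 0.4, -0.025, 1], [0, 0, 0, -0.018, 0.46, -0.025, 1]])

```text
time: 8.1
tool_pos: [523.3, -129.5, 220.3]
tool_rot: [1.0, -0.0, -0.001, -0.0]
contact_force: [1.7, -0.6, -0.6]
finger_gap: 11.4
grip_force: 20.0
```

Run:
```python
from h import *
go([522.3,-227.9,150],0)
```

```text
turn [-0.03  0.1  -0.02] shift [-0.0009  0.0985  0.0703] yaw 0 q [ 0.49  0.27 -0.36  1.8   0.11  1.09 -1.48] pos [ 523.3 -129.5  220.3] t 8.1
```

step_arm(motion=[[0, 0, 0, 0, 0.05, 0, 1], [0, 0, 0, -0.001, 0.09, 0.03, 1], [0, 0, 0, -0.001, 0.099, 0.07, 1], [0, 0, 0, -0.001, 0.099, 0.07, 1], [0, 0, 0, -0.001, 0.099, 0.07, 1], [0, 0, 0, -0.001, 0.099, 0.07, 1]])

```text
time: 8.85
tool_pos: [524.1, -225.9, 152.9]
tool_rot: [1.0, 0.0, 0.001, 0.0]
contact_force: [0.4, -0.0, 0.3]
finger_gap: 11.8
grip_force: 20.0
```

Run:
```python
from h import *
go([522.3,-227.9,112],0)
f=grab('wrist'); pickle.dump(f,open('w5.pkl','wb'))
u=proj(f,[[523,-227.2,70]])[0]; print(u)
h=cv2.cvtColor(f['img'],cv2.COLOR_RGB2HSV); hole=255-cv2.inRange(h,(85,35,60),(110,90,255)); k,l,st,c=cv2.connectedComponentsWithStats(hole,connectivity=4)
for i in range(1,k):
    if 15<st[i,4]<900 and np.hypot(*(c[i]-u))<80: print(st[i],c[i],plane(f,c[i],70))
go([522.3,-227.9,112],0)
```

```text
turn [ 0.04 -0.1   0.05] shift [-0.0018  0.0019  0.0409] yaw 0 q [ 0.59  0.39 -0.3   1.8   0.14  0.97 -1.33] pos [ 524.1 -225.9  152.9] t 8.85
[278.83986959 215.05793764]
[272 209  15  11 124] [279.07258065 214.49193548] [ 523.45068369 -227.37692943   70.        ]
turn [ 0.04 -0.09  0.04] shift [-0.0017  0.0018  0.0408] yaw 0 q [ 0.59  0.39 -0.3   1.8   0.14  0.97 -1.33] pos [ 524.  -226.1  152.8] t 8.9
```

step_arm(motion=[[0, 0, 0, -0.001, 0.001, 0.02, 1], [0, 0, 0, -0.001, 0.001, 0.035, 1], [0, 0, 0, -0.001, 0.001, 0.035, 1], [0, 0, 0, -0.001, 0.001, 0.035, 1], [0, 0, 0, -0.001, 0.001, 0.035, 1]])

```text
time: 9.52
tool_pos: [522.5, -227.6, 117.1]
tool_rot: [1.0, -0.0, 0.0, 0.0]
contact_force: [-0.1, 0.4, -0.2]
finger_gap: 11.7
grip_force: 20.0
```

Run:
```python
from h import *
go([522.3,-227.9,100],0)
f=grab('wrist'); pickle.dump(f,open('w6.pkl','wb'))
u=proj(f,[[523,-227.2,70]])[0]; print(u); x,y=map(int,u); save(f,'w6',(x-50,y-35,x+50,y+45),7)
go([522.3,-227.9,100],0)
```

```text
turn [ 0.02 -0.04 -0.02] shift [-0.0003  0.0003  0.0171] yaw 0 q [ 0.59  0.44 -0.29  1.83  0.16  0.9  -1.35] pos [ 522.5 -227.6  117.1] t 9.525
[276.67795191 227.54626072]
turn [ 0.02 -0.04 -0.02] shift [-0.0003  0.0003  0.017 ] yaw 0 q [ 0.59  0.44 -0.29  1.83  0.16  0.9  -1.35] pos [ 522.5 -227.6  117. ] t 9.575
```

View pics/w6.png

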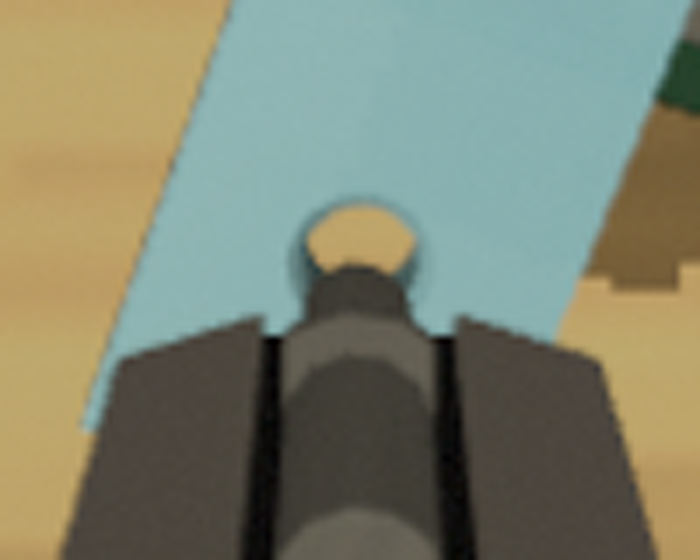

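The tip (column 357) and the hole (column 361) line up to about 0.5 px. I'll lower it in stages, watching the force.

step_arm(motion=[[0, 0, 0, 0, 0.0005, 0.005, 1], [0, 0, 0, 0, 0.0005, 0.01, 1], [0, 0, 0, 0, 0.0005, 0.015, 1], [0, 0, 0, 0, 0.0005, 0.019, 1], [0, 0, 0, 0, 0.0005, 0.019, 1]])

```text
time: 10.2
tool_pos: [521.9, -227.9, 97.0]
tool_rot: [1.0, -0.0, -0.0, -0.0]
contact_force: [-0.9, 0.2, -0.5]
finger_gap: 11.4
grip_force: 20.0
```

step_arm(motion=[[0, 0, 0, 0, 0, 0.004, 1], [0, 0, 0, 0, 0, 0.008, 1], [0, 0, 0, 0, 0, 0.011, 1], [0, 0, 0, 0, 0, 0.011, 1]])

```text
time: 10.7
tool_pos: [522.0, -228.0, 86.1]
tool_rot: [1.0, -0.0, -0.0, -0.0]
contact_force: [-1.7, -0.1, -1.9]
finger_gap: 11.6
grip_force: 20.0
```

step_arm(motion=[[0, 0, 0, -0.0004, 0, 0.003, 1], [0, 0, 0, -0.0004, 0, 0.006, 1], [0, 0, 0, -0.0004, 0, 0.008, 1], [0, 0, 0, -0.0004, 0, 0.0095, 1], [0, 0, 0, -0.0004, 0, 0.0095, 1]])

```text
time: 11.32
tool_pos: [521.9, -228.0, 76.9]
tool_rot: [1.0, -0.0, -0.0, -0.0]
contact_force: [-1.5, 1.3, -0.6]
finger_gap: 11.6
grip_force: 20.0
```

step_arm(motion=[[0, 0, 0, 0, 0, 0.001, 1], [0, 0, 0, 0, 0, 0.001, 1], [0, 0, 0, 0, 0, 0.0015, 1], [0, 0, 0, 0, 0, 0.0015, 1]])

```text
time: 11.82
tool_pos: [522.3, -228.0, 76.6]
tool_rot: [1.0, -0.0, 0.0, 0.0]
contact_force: [-7.2, 3.6, 19.9]
finger_gap: 11.6
grip_force: 20.0
```

step_arm(motion=[[0, 0, 0, 0, 0, -0.0012, 1], [0, 0, 0, 0, 0, -0.0012, 0.6], [0, 0, 0, 0, 0, -0.0012, 0.4], [0, 0, 0, 0, 0, -0.0012, 0.4], [0, 0, 0, 0, 0, -0.0012, 0.4], [0, 0, 0, 0, 0, -0.04, 0.4], [0, 0, 0, 0, 0, -0.09, 0.4], [0, 0, 0, 0, 0, -0.12, 0.4]])

```text
time: 12.82
tool_pos: [522.3, -228.1, 197.8]
tool_rot: [1.0, -0.0, 0.001, 0.0]
contact_force: [-0.5, 0.0, -0.8]
finger_gap: 56.2
grip_force: 0.0
```

step_arm(motion=[[0, 0, 0, 0, 0, 0, 0.4], [0, 0, 0, 0, 0, 0, 0.4], [0, 0, 0, 0, 0, 0, 0.4]])

```text
time: 13.2
tool_pos: [521.3, -227.8, 194.3]
tool_rot: [1.0, -0.0, -0.001, -0.0]
contact_force: [0.5, -0.4, 0.1]
finger_gap: 56.6
grip_force: 0.0
```

Run:
```python
from h import *
f=grab('wrist'); pickle.dump(f,open('w7.pkl','wb'))
u=proj(f,[[523,-227.2,103]])[0]; print(u,f['s']['tool_pos']); x,y=map(int,u); save(f,'w7',(x-40,y-35,x+40,y+25),7)
go([642,180,230],0)
```

```text
[276.54104246 208.37607578] [ 521.32570384 -227.81464783  194.33257144]
turn [-0.04  0.08 -0.01] shift [ 0.1204 -0.4079 -0.0354] yaw 0 q [ 0.61  0.35 -0.31  1.76  0.12  1.06 -1.31] pos [ 521.4 -227.8  194.5] t 13.25
```

View pics/w7.png

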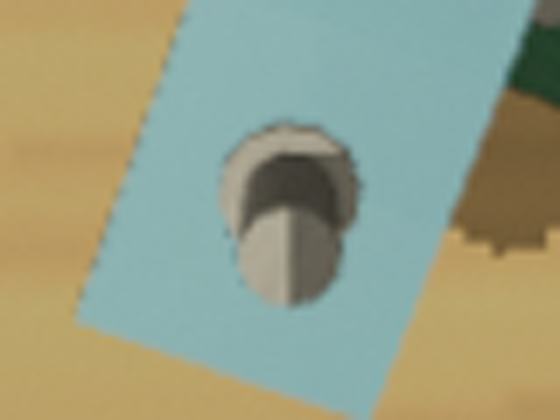

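The pin is seated upright, with its collar on the arm and its top at about (277,209). Next I'll go to the torch.

step_arm(motion=[[0, 0, 0, 0.015, -0.05, -0.03, 0.2], [0, 0, 0, 0.03, -0.105, -0.055, 0.2], [0, 0, 0, 0.05, -0.16, -0.055, 0.2], [0, 0, 0, 0.065, -0.22, -0.055, 0.2], [0, 0, 0, 0.085, -0.28, -0.055, 0.2], [0, 0, 0, 0.1, -0.34, -0.055, 0.2], [0, 0, 0, 0.12, -0.4, -0.055, 0.2], [0, 0, 0, 0.123, -0.407, -0.055, 0.2]])

```text
time: 14.25
tool_pos: [644.4, 184.1, 249.1]
tool_rot: [1.0, 0.003, -0.001, -0.001]
contact_force: [-0.4, -0.2, -0.5]
finger_gap: 75.2
grip_force: 0.0
```

step_arm(motion=[[0, 0, 0, 0, 0, 0, 0.2], [0, 0, 0, 0, 0, 0, 0.2], [0, 0, 0, 0, 0, 0, 0.2]])

```text
time: 14.62
tool_pos: [645.1, 177.4, 250.6]
tool_rot: [1.0, -0.001, 0.0, 0.0]
contact_force: [0.8, 0.1, 0.4]
finger_gap: 75.4
grip_force: 0.0
```

Run:
```python
from h import *
w=pickle.load(open('w7.pkl','rb')); print('pin top',plane(w,(277.0,209.1),103).round(1))
f=grab('wrist'); pickle.dump(f,open('w8.pkl','wb')); u=proj(f,[[648,180,122]])[0]; print(u)
h=cv2.cvtColor(f['img'],cv2.COLOR_RGB2HSV); m=cv2.inRange(h,(130,100,60),(160,255,255))
k,_,st,c=cv2.connectedComponentsWithStats(m)
for i in range(1,k):
    if st[i,4]>10: print(st[i],c[i].round(1),plane(f,c[i],122).round(1))
x,y=map(int,u); save(f,'w8',(x-110,max(y-110,0),x+110,y+60),3.5)
p=sense()['tool_pos']; go([p[0],p[1],120],0)
```

```text
pin top [ 522.4 -227.6  103. ]
[274.17704952 196.36415546]
[ 82  76  14  15 169] [88.4 83.1] [744.6 333.6 122. ]
[265 189  15  14 166] [272.  195.4] [648.9 181.9 122. ]
[242 223  11   3  17] [246.7 224.2] [622.2 205.  122. ]
[234 271  13  12 114] [240.2 276.9] [570.1 212.4 122. ]
turn [ 0.01 -0.01 -0.1 ] shift [-0.     -0.      0.1307] yaw 0 q [-0.    0.5  -0.46  1.43  0.23  1.26 -2.05] pos [645.  177.7 250.7] t 14.675
```

View pics/w8.png

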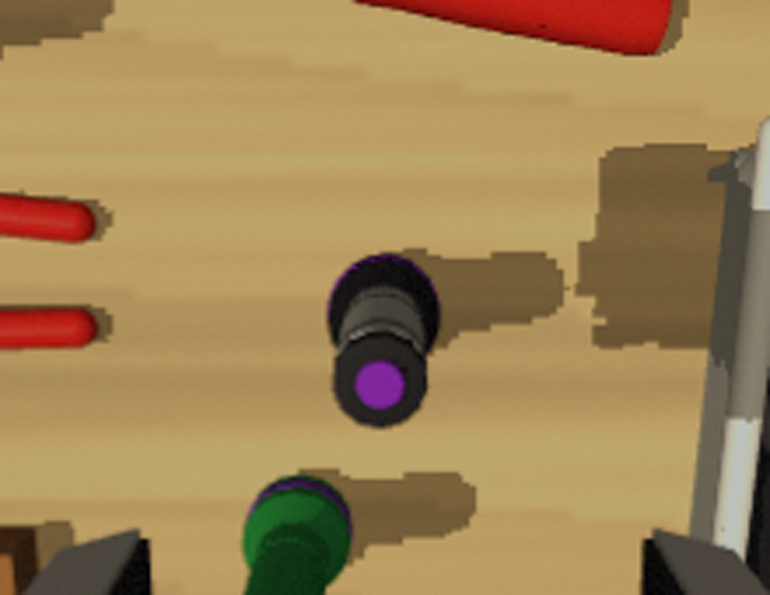

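The crop shows the black and silver torch with its violet tail at (272,195), centred at about (648.5,181.5). The green look-alike stands apart, behind it.

step_arm(motion=[[0, 0, 0, 0.0033, -0.0038, 0.05, 0.25], [0, 0, 0, 0.0033, -0.0038, 0.1, 0.25], [0, 0, 0, 0.0033, -0.0038, 0.11, 0.25], [0, 0, 0, 0.0033, -0.0038, 0.11, 0.25], [0, 0, 0, 0.0033, -0.0038, 0.11, 0.25], [0, 0, 0, 0.0033, -0.0038, 0.11, 0.25]])

```text
time: 15.42
tool_pos: [648.9, 182.9, 142.1]
tool_rot: [1.0, -0.0, 0.001, -0.0]
contact_force: [-1.0, -0.3, -0.5]
finger_gap: 70.8
grip_force: 0.0
```

Run:
```python
from h import *
f=grab('wrist')
h=cv2.cvtColor(f['img'],cv2.COLOR_RGB2HSV); m=cv2.inRange(h,(130,100,60),(160,255,255))
k,_,st,c=cv2.connectedComponentsWithStats(m)
for i in range(1,k):
    if st[i,4]>40: print(st[i],c[i].round(1),plane(f,c[i],122).round(1))
go([648.5,181.5,73],0)
```

```text
[  0  63   9  23 155] [ 3.2 74.6] [744.3 330.6 122. ]
[269 233  20  19 305] [278.8 242.1] [649.1 182.1 122. ]
turn [-0.02 -0.09 -0.02] shift [-0.0004  0.0014  0.0687] yaw 0 q [-0.02  0.6  -0.44  1.53  0.27  1.07 -2.09] pos [648.8 182.9 141.7] t 15.475
```

step_arm(motion=[[0, 0, 0, 0, 0.0005, 0.03, 0.25], [0, 0, 0, 0, 0.0005, 0.06, 0.25], [0, 0, 0, 0, 0.0005, 0.069, 0.4], [0, 0, 0, 0, 0.0005, 0.069, 0.5], [0, 0, 0, 0, 0.0005, 0.069, 0.65], [0, 0, 0, 0, 0.0005, 0.069, 0.8], [0, 0, 0, 0, 0.0005, 0.069, 1], [0, 0, 0, 0, 0.0005, 0.069, 1]], squeeze=35)

```text
time: 16.48
tool_pos: [648.6, 182.3, 72.0]
tool_rot: [1.0, -0.0, 0.0, -0.0]
contact_force: [-0.3, 0.3, 5.5]
finger_gap: 24.5
grip_force: 35.0
```

step_arm(motion=[[0, 0, 0, 0, 0, 0, 1], [0, 0, 0, 0, 0, 0, 1], [0, 0, 0, 0, 0, 0, 1]])

```text
time: 16.85
tool_pos: [648.6, 182.3, 72.0]
tool_rot: [1.0, -0.0, 0.0, -0.0]
contact_force: [-0.5, -0.2, 5.4]
finger_gap: 24.5
grip_force: 35.0
```

step_arm(motion=[[0, 0, 0, 0, 0, -0.02, 1], [0, 0, 0, 0, 0, -0.06, 1], [0, 0, 0, 0, 0, -0.11, 1], [0, 0, 0, 0, 0, -0.16, 1], [0, 0, 0, 0, 0, -0.185, 1], [0, 0, 0, 0, 0, -0.185, 1], [0, 0, 0, 0, 0, -0.185, 1]])

```text
time: 17.73
tool_pos: [647.8, 182.0, 255.7]
tool_rot: [1.0, -0.0, -0.001, 0.0]
contact_force: [0.7, 0.2, -2.4]
finger_gap: 24.0
grip_force: 35.0
```

step_arm(motion=[[0, 0, 0, -0.01, 0.03, 0, 1], [0, 0, 0, -0.025, 0.08, 0, 1], [0, 0, 0, -0.04, 0.13, 0, 1], [0, 0, 0, -0.056, 0.18, 0, 1], [0, 0, 0, -0.071, 0.23, 0, 1], [0, 0, 0, -0.087, 0.28, 0, 1], [0, 0, 0, -0.102, 0.33, 0, 1], [0, 0, 0, -0.115, 0.37, 0, 1]])

```text
time: 18.73
tool_pos: [531.7, -189.7, 255.3]
tool_rot: [1.0, -0.001, -0.001, -0.0]
contact_force: [0.3, -0.1, -2.0]
finger_gap: 24.5
grip_force: 35.0
```

step_arm(motion=[[0, 0, 0, 0, 0, 0, 1], [0, 0, 0, 0, 0, 0, 1]])

```text
time: 18.98
tool_pos: [533.0, -186.9, 255.6]
tool_rot: [1.0, 0.0, -0.001, -0.0]
contact_force: [-0.3, 0.3, -2.4]
finger_gap: 24.5
grip_force: 35.0
```

Run:
```python
from h import *
go([522.1,-227.8,230],0); print(sense()['finger_gap'])
```

```text
turn [-0.06  0.07  0.01] shift [-0.0108  0.0409  0.0256] yaw 0 q [ 0.57  0.29 -0.35  1.7   0.1   1.18 -1.38] pos [ 533.  -186.9  255.6] t 18.975
24.48303898699452
```

step_arm(motion=[[0, 0, 0, -0.005, 0.02, 0, 1], [0, 0, 0, -0.011, 0.041, 0.01, 1], [0, 0, 0, -0.011, 0.041, 0.03, 1], [0, 0, 0, -0.011, 0.041, 0.045, 1], [0, 0, 0, -0.011, 0.041, 0.045, 1], [0, 0, 0, -0.011, 0.041, 0.045, 1], [0, 0, 0, -0.011, 0.041, 0.045, 1]])

```text
time: 19.85
tool_pos: [522.5, -228.6, 212.1]
tool_rot: [1.0, -0.0, 0.0, 0.0]
contact_force: [-0.5, -0.6, -1.2]
finger_gap: 24.4
grip_force: 35.0
```

Run:
```python
from h import *
s=grab('scene'); p=s['s']['tool_pos']; print(p, s['s']['contact_force'],s['s']['finger_gap'])
u=proj(s,[[522.4,-227.7,103],[p[0],p[1],p[2]-72],[p[0],p[1],p[2]-2]]); print(u)
x,y=map(int,u[0]); save(s,'s9',(x-40,y-70,x+50,y+20),6.5)
go([522.1,-227.8,190],0)
```

```text
[ 522.49559888 -228.59714557  212.0689726 ] [-0.4703916  -0.55019661 -1.24465405] 24.409319804791856
[[201.09961452 212.20952167]
 [199.34650922 200.51226721]
 [196.51093903 176.74395668]]
turn [ 0.02 -0.05 -0.01] shift [-0.0003 -0.0009  0.022 ] yaw 0 q [ 0.62  0.33 -0.32  1.74  0.12  1.09 -1.31] pos [ 522.4 -228.7  212. ] t 19.9
```

View pics/s9.png

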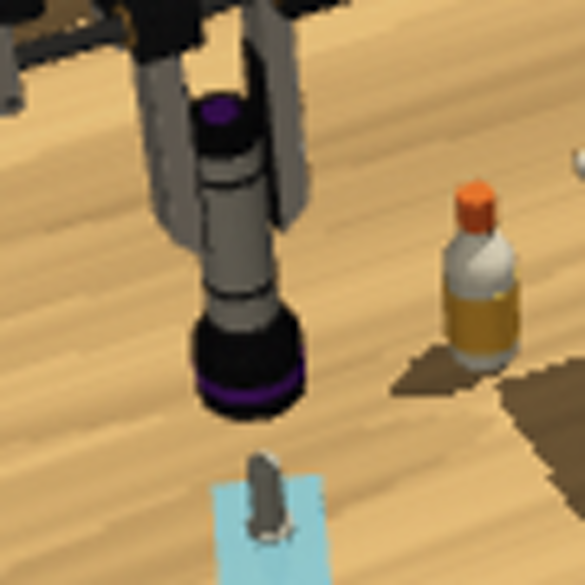

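The torch hangs upright. Its lens centre is at crop (249,381), which matches the predicted (199.3,200.5), so there's been no slip. The pin stands right below it. I'll lower the torch the last 22 mm.

step_arm(motion=[[0, 0, 0, 0, -0.0008, 0.006, 1], [0, 0, 0, 0, -0.0008, 0.012, 1], [0, 0, 0, 0, -0.0008, 0.017, 1], [0, 0, 0, 0, -0.0008, 0.021, 1], [0, 0, 0, 0, -0.0008, 0.021, 1], [0, 0, 0, 0, -0.0008, 0.021, 1], [0, 0, 0, 0, -0.0008, 0.021, 1], [0, 0, 0, 0, -0.0008, 0.021, 1]])

```text
time: 20.9
tool_pos: [522.2, -227.9, 190.6]
tool_rot: [1.0, -0.0, 0.0, 0.0]
contact_force: [0.7, 0.4, -2.0]
finger_gap: 24.3
grip_force: 35.0
```

Run:
```python
from h import *
s=grab('scene'); p=s['s']['tool_pos']; print(p,s['s']['tool_rot'], s['s']['grip_force'])
h=cv2.cvtColor(s['img'],cv2.COLOR_RGB2HSV)
u=proj(s,[[522.4,-227.7,103],[p[0],p[1],p[2]-72],[p[0],p[1],p[2]+50]]); print(u)
m=cv2.inRange(h,(130,100,40),(160,255,255)); k,_,st,c=cv2.connectedComponentsWithStats(m)
print([(st[i],c[i].round(1)) for i in range(1,k) if st[i,4]>5 and abs(c[i,0]-200)<30])
```

```text
[ 522.19524653 -227.92545197  190.5553152 ] [ 9.99999987e-01 -1.37835707e-04  7.51261014e-05  2.38475930e-05] 34.98828023672104
[[201.09961452 212.20952167]
 [200.391236   207.27597736]
 [195.43709534 165.60755516]]
[(array([193, 165,   6,   4,  19], dtype=int32), array([195.6, 166.5])), (array([192, 203,  17,   8,  35], dtype=int32), array([200.5, 208.3]))]
```

The measured tail position matches the prediction. The lens is about 15.5 mm above the pin's top, centred and still, so I'm handing in.

```bash
python3 -c "
from bench import job_done
print(job_done())"
```

```text
the job is handed in; nothing more can be done
None
```

The steel pin is seated in the arm's hole and released, and the torch is held upright, centred over it with the lens about 15.5 mm above the pin's top. I handed the job in at about 21 s; no verdict came back.

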